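Feel for the latched key on a test jig and release it

TASK

One of the four identical keys on the test jig's control box has been left latched down. First tap all four keys lightly with the fingertips, one after another from the left (as the robot sees it) to the right, to feel which one it is; the taps must neither release the latched key nor push a free key well down. Then press the latched key right down and let go, so that all four keys end up standing fully up, and leave the loose things where they lie.

Things in the scene. Friction and masses are not known exactly. Their poses are not given: they have to be found in the camera images.
- console: Grey steel box fixed to the bench, 180 (its x) x 270 (y) x 60 mm high. Origin at the centre of its underside; x away from the robot at yaw 0, y along the key row to the left, z up. Keys 1 to 4 stand in a row at local x = -30 mm, local y = +67.5, +22.5, -22.5, -67.5 mm. Four socket posts 10 mm high at the rear edge of its top.
- key_1 (a joint): How far the first (leftmost as seen from the robot, at the console's +y end) key is pressed down, m: 0 fully up, about 0.005 when latched, 0.010 at the bottom stop. The four keys are identical white caps, 26 x 24 mm; any one of them may be the latched one.
- key_1_top (a point): Centre of the top face of the first (leftmost as seen from the robot, at the console's +y end) key; it moves with the key. 74 mm above the bench (14 mm above the console's top) when the key is up, 69 mm when latched, 64 mm at the bottom stop. z up.
- key_2 (a joint): How far the second from the left key is pressed down, m: 0 fully up, about 0.005 when latched, 0.010 at the bottom stop. Every free key pushes back with 2 N as soon as it is touched, rising by 0.3 N per mm (5 N at the bottom), and springs up when let go.
- key_2_top (a point): Centre of the top face of the second from the left key; it moves with the key. 74 mm above the bench (14 mm above the console's top) when the key is up, 69 mm when latched, 64 mm at the bottom stop. z up.
- key_3 (a joint): How far the third from the left key is pressed down, m: 0 fully up, about 0.005 when latched, 0.010 at the bottom stop. A latched key stands 5 mm lower than a free one and does not yield to less than 3 N. It comes free once pushed about 8.5 mm down (3.5 mm below where it is latched, about 5 N); pushed to the bottom stop and let go, it springs fully up.
- key_3_top (a point): Centre of the top face of the third from the left key; it moves with the key. 74 mm above the bench (14 mm above the console's top) when the key is up, 69 mm when latched, 64 mm at the bottom stop. z up.
- key_4 (a joint): How far the fourth (rightmost) key is pressed down, m: 0 fully up, about 0.005 when latched, 0.010 at the bottom stop. Same behaviour for all keys. A free key pushed more than 6 mm down while another is latched counts as wrongly set.
- key_4_top (a point): Centre of the top face of the fourth (rightmost) key; it moves with the key. 74 mm above the bench (14 mm above the console's top) when the key is up, 69 mm when latched, 64 mm at the bottom stop. z up.
- heatsink: Bystander: small finned aluminium heat sink, 30 x 45 x 27 mm, loose on top of the console behind the keys. Origin at the centre of its underside.
- ferrite: Bystander: dark ring core, 36 mm across, 16 mm high, lying loose on top of the console behind the keys. Origin at the centre of its underside.
- screwdriver: Bystander: screwdriver 170 mm long lying on the bench between the robot and the console, under 35 mm high. Origin on its underside, at mid-length.
- screw_jar: Bystander: small glass jar with a metal cap, 50 mm across, 55 mm high, on the bench to the left of the console. Origin at the centre of its underside.
- spool: Bystander: flanged metal spool standing on its end, 56 mm across, 42 mm high, on the bench beyond the console. Origin at the centre of its underside.
- parts_tray: Bystander: open grey tray with three compartments, 80 x 110 x 30 mm, on the bench to the right of the console. Origin at the centre of its underside.
- pocket_meter: Bystander: flat pocket meter, 85 x 60 x 36 mm, on the bench beyond the console. Origin at the centre of its underside.

How it is judged:
By the outcome, as a careful person would: the job done as asked, in the order asked, and still so for the second after the job is handed in, with the robot touching nothing.
It also fails if it takes over 45 s, if anything falls off the work surface, if the arm or the gripper's body presses on something with over 40 N, if the wrist force passes 120 N, or if a joint passes its speed limit or range.

ROBOT

A 7-joint arm with a two-finger parallel gripper is mounted at the origin on the work surface. World frame = base frame: x ahead of the robot, y to its left, z up, the work surface at z = 0. Lengths are in m, angles in rad, forces in N, time in s.
With the tool pointing down it reaches from about 0.4 to 0.75 m from the base axis. Payload 19.5 kg.
Tool frame: the origin (TCP) lies at the very end of the fingers, on their centre line; the grasp point (between the pads) lies 19 mm behind it; z points along the fingers, y is the line along which they close (so a half turn about z gives the same grasp; the last joint's range is limited). The gripper opens to 85 mm and grips with 20 to 120 N. Pads are 22 mm wide; open, the fingers measure 114 mm over their backs; the gripper's body (76 mm by 85 mm) begins 54 mm behind the grasp point. The pads swing forward as they close: fully open they stand 13 mm farther back than shut.
Start: joints at [-1.216, 0.707, -0.028, 1.485, 0.022, 0.951, -0.075], TCP at [0.222, 0.53, 0.231] pointing down, gripper open.
Joint ranges: [-2.71, 2.71], [-0.32, 2.16], [-1.57, 1.52], [0, 2.45], [-1.46, 4.6], [0, 2.02], [-2.83, 2.83]. Speed limits (rad/s): [1.89, 1.89, 2.57, 2.57, 3.01, 3.01, 3.01].

INTERFACE

Orientations are given as a rotation vector (axis times angle).
In Python, from bench import ctrl gives the robot as it stands.
- The arm moves only by the tool servo_tool, never from a script. Its argument "rows" is text: rows parted by semicolons, each of 7 numbers parted by spaces: the closure in counts, from 0 (fully open) to 255 (shut), then the shift along the tool's x, y, z in cm, then the turn, a rotation vector about the tool's x, y, z in rad. A call has 1 to 10 rows; each row shifts and turns the commanded pose from where the row before left it, along the tool's axes as they then stand; what a row does not reach is not made up. A row lasts 1/12 s, in which the tool goes at most 41.7 mm and 7.16 degrees, less where a joint would pass 70% of its speed; a pose out of reach is approached as far as the arm can. A call is refused whole if a number of a shift passes 4.17 or a number of a turn 0.125, either way. A call with a gripper value outside its range is refused whole. The fingers move at their own pace and stop on an object; the grip force is fixed at half the most. Time passes only in rows, so rows that do not move let the fingers close. It gives the time, the measured TCP pose, the force, the opening and the grip force at its end, in the units of the state.
- ctrl.sense(): the state, without advancing time (a new reading comes with each control period).
- ctrl.camera(name): name is "scene" or "top"; returns a dict with "pixels" (420x560x3 uint8, red, green, blue), "camera_matrix" (3x3 intrinsics, pixels), "cam_to_world" (4x4, takes a point from camera to world coordinates). Camera axes: x right, y up, looking along -z (the intrinsics and any distortion apply to the point x, -y, -z); pixel columns grow to the right and rows downward; lengths in m; the calibration is good to about 2 mm. A picture is of the moment at which its call begins. There is no depth.
- ctrl.sign_off(): hands the job in; it is judged then, once.
The state is a dict: "t": time; "q": joint angles; "joint_vel": joint speeds; "tau": joint torques, N m; "eef_pos": TCP position; "orientation": TCP orientation; "force": force on the tool from outside, world axes, zero at the start; "ft_torque": the same for the moment, N m; "finger_gap": finger opening in m; "grasp_force": force on a finger pad.
Only numpy, scipy, OpenCV 4.12 (cv2) and the standard library are available. Lean on these libraries where they do the work, as an engineer would, in place of code of your own. Each camera call takes 0.05 s, during which the arm holds its last target. There are 200 camera calls.

## Working session

There is one attempt and no reset: what is moved stays moved. The work goes in short steps, Python scripts to look and compute and a tool call to move; the robot and the scene stay as the last step left them, time stands still between calls to the robot, and variables do not carry over. Pictures are saved under pics/ and viewed, at most 10 in all, crops included, and the job is handed in when it is done.

Besides the shell and the picture viewer there is one more tool, called after "Call:" by a JSON object that holds its "method" and its "body", one argument or row to a line. servo_tool: Moves the arm, as the interface text tells. Its arguments: {"type":"object","properties":{"rows":{"type":"string"}},"required":["rows"]}

```bash
mkdir -p pics; python3 - <<'E'
from bench import ctrl
import cv2,numpy as np,pickle
d={}
for n in("scene","top"):
    c=ctrl.camera(n);d[n]=c
    cv2.imwrite(f"pics/{n}0.png",c["pixels"][:,:,::-1])
    print(n,np.round(c["camera_matrix"],1).tolist(),np.round(c["cam_to_world"],3).tolist(),[k for k in c])
pickle.dump(d,open("d0.pkl","wb"))
print(ctrl.sense())
E
```

```text
scene [[460.3, 0.0, 276.9], [0.0, 460.3, 199.4], [0.0, 0.0, 1.0]] [[-0.628, -0.505, 0.592, 1.08], [0.778, -0.423, 0.464, 0.395], [0.016, 0.752, 0.659, 0.612], [0.0, 0.0, 0.0, 1.0]] ['pixels', 'camera_matrix', 'cam_to_world']
top [[416.3, 0.0, 283.2], [0.0, 416.3, 207.7], [0.0, 0.0, 1.0]] [[-0.006, 0.989, -0.149, 0.49], [-1.0, -0.006, -0.0, 0.017], [-0.001, 0.149, 0.989, 0.955], [0.0, 0.0, 0.0, 1.0]] ['pixels', 'camera_matrix', 'cam_to_world']
{'t': 0.1, 'q': array([-1.21572331,  0.7070673 , -0.02762484,  1.48494254,  0.02201731,
        0.950922  , -0.07548452]), 'joint_vel': array([ 1.42987530e-03, -2.48592387e-03, -5.18385759e-04, -1.00024634e-03,
       -4.66877689e-04, -6.80181022e-06,  1.08535925e-03]), 'tau': array([ 4.84248478e-03, -8.84297490e+01,  1.23805068e+00, -2.36452478e+01,
        1.72094337e-02,  5.10000958e-03, -4.23879658e-05]), 'eef_pos': array([0.22211214, 0.53010582, 0.23086119]), 'orientation': array([-6.19089996e-01, -3.07982191e+00,  1.60722156e-03]), 'force': array([ 0.04854551, -0.14477946,  0.26771329]), 'ft_torque': array([-0.00655947,  0.00572814, -0.06072014]), 'grasp_force': 0.0, 'finger_gap': 0.08529274894340239}
```

View pics/scene0.png

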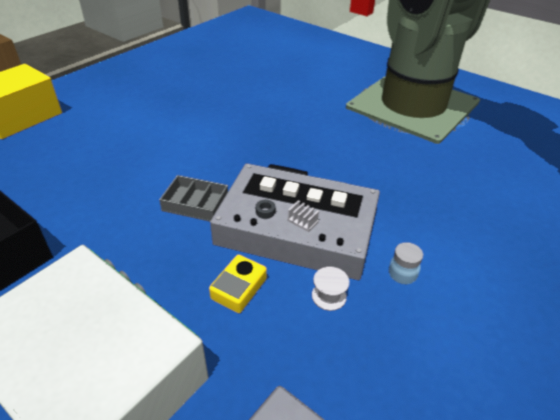

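View pics/top0.png

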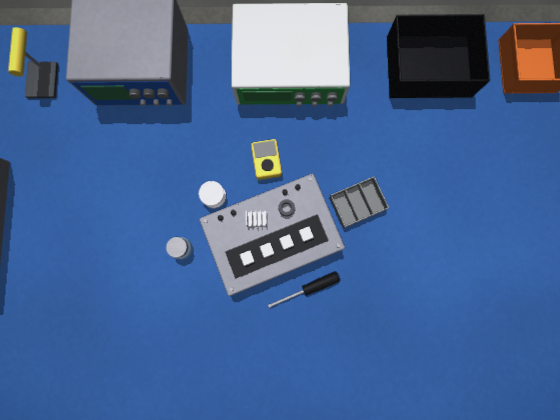

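The top view shows the four white keys at about (247,258), (267,250), (287,242) and (306,234), left to right. In the scene view they run from (340,199) to (268,184). The console is yawed, with the heatsink and ferrite behind the keys.

```bash
cat > h.py <<'E'
import numpy as np,cv2
def ray(c,p):
    K,T=c["camera_matrix"],c["cam_to_world"]
    v=np.linalg.inv(K)@[p[0],p[1],1]; d=T[:3,:3]@[v[0],-v[1],-v[2]]
    return T[:3,3],d/np.linalg.norm(d)
def plane(c,p,z):
    o,d=ray(c,p); return o+d*(z-o[2])/d[2]
def tri(a,b):
    A=0;B=0
    for o,d in(a,b):
        M=np.eye(3)-np.outer(d,d);A=A+M;B=B+M@o
    return np.linalg.solve(A,B)
def blobs(c,seeds,thr):
    px=c["pixels"].astype(int); g=px.min(2); g=np.where(px.max(2)-g<40,g,0).astype(np.float32)
    out=[]
    for x,y in seeds:
        m=np.zeros(g.shape,np.uint8); m[y-9:y+10,x-9:x+10]=1
        m=((g>thr)*m).astype(np.uint8)
        n,l,s,ce=cv2.connectedComponentsWithStats(m)
        i=1+np.argmax(s[1:,4]); out.append((ce[i],s[i,4]))
    return out
E
python3 - <<'E'
from h import *
import pickle
d=pickle.load(open("d0.pkl","rb"));t,s=d["top"],d["scene"]
T=blobs(t,[(247,258),(267,250),(287,242),(306,234)],185)
S=blobs(s,[(340,199),(315,195),(291,188),(268,184)],215)
P=[]
for (a,na),(b,nb) in zip(T,S):
    p=tri(ray(t,a),ray(s,b)); q=plane(t,a,.073);r=plane(s,b,.073);P.append(q[:2])
    print(np.round(a,1),na,np.round(b,1),nb,"tri",np.round(p,4),"top",np.round(q,4),"scene",np.round(r,4))
P=np.array(P);v=P[3]-P[0];print(np.linalg.norm(np.diff(P,axis=0),axis=1),np.degrees(np.arctan2(-v[0]*-1,-v[1]*1)),v)
from bench import ctrl
from scipy.spatial.transform import Rotation as R
print(R.from_rotvec(ctrl.sense()["orientation"]).as_matrix().round(3))
E
```

```text
[246.6 257.3] 123 [339.  196.5] 105 tri [0.518  0.0957 0.0724] top [0.5182 0.0952 0.073 ] scene [0.5184 0.0964 0.073 ]
[266.7 249.3] 121 [314.4 193.5] 102 tri [0.5346 0.0536 0.0672] top [0.5345 0.053  0.073 ] scene [0.5402 0.0576 0.073 ]
[286.3 241.3] 123 [290.8 186.5] 100 tri [0.5512 0.0117 0.072 ] top [0.5513 0.0115 0.073 ] scene [0.552  0.0128 0.073 ]
[305.9 233.2] 125 [267.5 181.6] 95 tri [ 0.568  -0.03    0.0722] top [ 0.5681 -0.0303  0.073 ] scene [ 0.5686 -0.029   0.073 ]
[0.04524283 0.04485017 0.04499539] 21.69429421125983 [ 0.04993504 -0.12551761]
[[-0.922  0.386 -0.   ]
 [ 0.386  0.922 -0.001]
 [-0.    -0.001 -1.   ]]
```

Key 2 triangulates about 5 mm lower than the others, so it's probably the latched one; the taps will confirm it. The row runs along yaw 21.7°. I'll turn the tool 0.796 rad about its z and shut the fingers.

Call:
{"method": "servo_tool", "body": {
  "rows": "255 0 0 0 0 0 0.114; 255 0 0 0 0 0 0.114; 255 0 0 0 0 0 0.114; 255 0 0 0 0 0 0.114; 255 0 0 0 0 0 0.114; 255 0 0 0 0 0 0.113; 255 0 0 0 0 0 0.113; 255 0 0 0 0 0 0; 255 0 0 0 0 0 0"
}}

```text
t: 0.85
eef_pos: [0.222, 0.5303, 0.231]
orientation: [1.759, 2.602, -0.001]
force: [-0.1, -0.2, 0.8]
finger_gap: 0.0001
grasp_force: 0.0
```

Call:
{"method": "servo_tool", "body": {
  "rows": "255 -3.8 0.8 0.5 0 0 0; 255 -3.8 0.8 0.5 0 0 0; 255 -3.8 0.8 0.5 0 0 0; 255 -3.8 0.8 0.5 0 0 0; 255 -3.8 0.8 0.5 0 0 0; 255 -3.8 0.8 0.5 0 0 0; 255 -3.8 0.8 0.5 0 0 0; 255 -3.8 0.8 0.5 0 0 0; 255 -3.8 0.8 0.5 0 0 0; 255 -3.8 0.8 0.5 0 0 0"
}}

```text
t: 1.68
eef_pos: [0.4375, 0.205, 0.1811]
orientation: [-1.758, -2.603, -0.0]
force: [1.1, -0.2, -0.6]
finger_gap: -0.0001
grasp_force: 0.0
```

Call:
{"method": "servo_tool", "body": {
  "rows": "255 -3.8 0.8 0.5 0 0 0; 255 -3.8 0.8 0.5 0 0 0; 255 -3.8 0.8 0.5 0 0 0; 255 -2.0 0.9 0.5 0 0 0; 255 0 0 0 0 0 0; 255 0 0 0 0 0 0; 255 0 0 0 0 0 0"
}}

```text
t: 2.27
eef_pos: [0.5166, 0.0949, 0.1613]
orientation: [-1.76, -2.601, -0.0]
force: [-0.6, 0.4, 0.5]
finger_gap: -0.0003
grasp_force: 0.0
```

```bash
cat > s.py <<'E'
from bench import ctrl
import numpy as np
from scipy.spatial.transform import Rotation as R
s=ctrl.sense();M=R.from_rotvec(s["orientation"]).as_matrix()
K=[(.5180,.0955),(.5346,.0536),(.5512,.0115),(.5680,-.0301)]
print(s["t"],s["eef_pos"].round(4),s["force"].round(2),s["finger_gap"].round(4));print(M.round(3).tolist())
yr=np.array([-.3697,.9292,0]);print("yaw err about tool z to align x to row:",np.arctan2(yr@M[:,1],yr@M[:,0]))
for i,k in enumerate(K): print(i+1,(100*M.T@(np.r_[k,.078]-s["eef_pos"])).round(2))
E
python3 s.py
```

```text
Traceback (most recent call last):
  File "s.py", line 6, in <module>
    print(s["t"],s["eef_pos"].round(4),s["force"].round(2),s["finger_gap"].round(4));print(M.round(3).tolist())
                                                           ^^^^^^^^^^^^^^^^^^^^^
AttributeError: 'float' object has no attribute 'round'
```

Call:
{"method": "servo_tool", "body": {
  "rows": "255 0 0.15 2 0 0 0; 255 0 0 2 0 0 0; 255 0 0 2 0 0 0; 255 0 0 2 0 0 0; 255 0 0 0 0 0 0; 255 0 0 0 0 0 0; 255 0 0 0 0 0 0"
}}

```text
t: 2.85
eef_pos: [0.5185, 0.0954, 0.0825]
orientation: [1.762, 2.6, 0.001]
force: [0.0, 0.3, 0.6]
finger_gap: 0.0002
grasp_force: 0.0
```

```bash
sed -i 's/,s\["finger_gap"\].round(4)//' s.py; python3 s.py
```

```text
2.85 [0.5185 0.0954 0.0825] [0.01 0.35 0.56]
[[-0.37, 0.929, 0.001], [0.929, 0.37, 0.0], [-0.0, 0.001, -1.0]]
yaw err about tool z to align x to row: 0.0007834798809520568
1 [ 0.02 -0.05  0.45]
2 [-4.48 -0.06  0.45]
3 [-9.01 -0.07  0.45]
4 [-13.49  -0.05   0.45]
```

Call:
{"method": "servo_tool", "body": {
  "rows": "255 0 0 0.4 0 0 0; 255 0 0 0 0 0 0; 255 0 0 0 0 0 0; 255 0 0 0 0 0 0"
}}

```text
t: 3.18
eef_pos: [0.5184, 0.0949, 0.0777]
orientation: [1.764, 2.599, 0.0]
force: [-0.0, 0.3, 0.2]
finger_gap: -0.0002
grasp_force: 0.0
```

Call:
{"method": "servo_tool", "body": {
  "rows": "255 0 0 0.1 0 0 0; 255 0 0 0 0 0 0; 255 0 0 0 0 0 0"
}}

```text
t: 3.43
eef_pos: [0.5183, 0.0948, 0.0763]
orientation: [-1.765, -2.599, 0.0]
force: [0.2, -0.6, -0.3]
finger_gap: -0.0001
grasp_force: 0.0
```

Call:
{"method": "servo_tool", "body": {
  "rows": "255 0 0 0.1 0 0 0; 255 0 0 0 0 0 0; 255 0 0 0 0 0 0"
}}

```text
t: 3.68
eef_pos: [0.5183, 0.0948, 0.0752]
orientation: [-1.765, -2.599, 0.0]
force: [0.8, 1.5, -0.4]
finger_gap: 0.0001
grasp_force: 0.0
```

Call:
{"method": "servo_tool", "body": {
  "rows": "255 0 0 0.1 0 0 0; 255 0 0 0 0 0 0; 255 0 0 0 0 0 0"
}}

```text
t: 3.93
eef_pos: [0.5183, 0.0948, 0.0742]
orientation: [-1.764, -2.599, 0.0]
force: [-0.1, 0.8, -0.3]
finger_gap: 0.0002
grasp_force: 0.0
```

Call:
{"method": "servo_tool", "body": {
  "rows": "255 0 0 0.1 0 0 0; 255 0 0 0 0 0 0; 255 0 0 0 0 0 0"
}}

```text
t: 4.18
eef_pos: [0.5183, 0.0948, 0.0733]
orientation: [1.764, 2.599, -0.0]
force: [1.1, -0.3, 2.1]
finger_gap: 0.0
grasp_force: 1.0
```

Call:
{"method": "servo_tool", "body": {
  "rows": "255 0 0 0.1 0 0 0; 255 0 0 0 0 0 0; 255 0 0 0 0 0 0"
}}

```text
t: 4.43
eef_pos: [0.5183, 0.0948, 0.0723]
orientation: [1.765, 2.599, -0.0]
force: [-0.7, -0.5, 2.3]
finger_gap: 0.0002
grasp_force: 1.2
```

Call:
{"method": "servo_tool", "body": {
  "rows": "255 0 0 0 0 0 0"
}}

```text
t: 4.52
eef_pos: [0.5183, 0.0948, 0.0723]
orientation: [1.765, 2.599, -0.0]
force: [-0.4, -0.3, 2.1]
finger_gap: -0.0001
grasp_force: 1.2
```

Call:
{"method": "servo_tool", "body": {
  "rows": "255 0 0 -1.2 0 0 0; 255 0 0 0 0 0 0; 255 -2.25 0 0 0 0 0; 255 -2.25 0 0 0 0 0; 255 0 0 0 0 0 0; 255 0 0 0.5 0 0 0; 255 0 0 0.3 0 0 0; 255 0 0 0 0 0 0; 255 0 0 0 0 0 0; 255 0 0 0 0 0 0"
}}

```text
t: 5.35
eef_pos: [0.5348, 0.0535, 0.0762]
orientation: [-1.763, -2.6, 0.0]
force: [0.0, 0.2, 0.1]
finger_gap: 0.0003
grasp_force: 0.0
```

Key 1 is free: it made contact at 74 mm and yielded. Now key 2.

Call:
{"method": "servo_tool", "body": {
  "rows": "255 0 0 0.1 0 0 0; 255 0 0 0.1 0 0 0; 255 0 0 0 0 0 0; 255 0 0 0 0 0 0"
}}

```text
t: 5.68
eef_pos: [0.5349, 0.053, 0.0743]
orientation: [-1.764, -2.599, 0.0]
force: [0.7, -0.9, 0.4]
finger_gap: -0.0002
grasp_force: 0.0
```

Call:
{"method": "servo_tool", "body": {
  "rows": "255 0 0 0.1 0 0 0; 255 0 0 0 0 0 0; 255 0 0 0 0 0 0"
}}

```text
t: 5.93
eef_pos: [0.5349, 0.053, 0.0733]
orientation: [-1.764, -2.599, 0.0]
force: [0.3, -0.1, -0.2]
finger_gap: 0.0003
grasp_force: 0.0
```

Call:
{"method": "servo_tool", "body": {
  "rows": "255 0 0 0.1 0 0 0; 255 0 0 0 0 0 0; 255 0 0 0 0 0 0"
}}

```text
t: 6.18
eef_pos: [0.5349, 0.053, 0.0722]
orientation: [-1.765, -2.599, 0.0]
force: [-0.8, -0.4, 1.0]
finger_gap: 0.0007
grasp_force: 0.0
```

Call:
{"method": "servo_tool", "body": {
  "rows": "255 0 0 0.1 0 0 0; 255 0 0 0.1 0 0 0; 255 0 0 0 0 0 0; 255 0 0 0 0 0 0"
}}

```text
t: 6.52
eef_pos: [0.5349, 0.053, 0.0702]
orientation: [-1.765, -2.599, 0.0]
force: [0.0, -1.1, 0.1]
finger_gap: -0.0
grasp_force: 0.0
```

Call:
{"method": "servo_tool", "body": {
  "rows": "255 0 0 0.05 0 0 0; 255 0 0 0 0 0 0; 255 0 0 0 0 0 0"
}}

```text
t: 6.77
eef_pos: [0.5349, 0.053, 0.0698]
orientation: [1.765, 2.599, -0.0]
force: [-0.1, 0.6, -0.1]
finger_gap: -0.0
grasp_force: 0.0
```

Call:
{"method": "servo_tool", "body": {
  "rows": "255 0 0 0.05 0 0 0; 255 0 0 0 0 0 0; 255 0 0 0 0 0 0"
}}

```text
t: 7.02
eef_pos: [0.5349, 0.053, 0.0693]
orientation: [-1.765, -2.599, 0.0]
force: [-0.7, 0.1, -0.7]
finger_gap: -0.0001
grasp_force: 0.0
```

Call:
{"method": "servo_tool", "body": {
  "rows": "255 0 0 0.05 0 0 0; 255 0 0 0 0 0 0; 255 0 0 0 0 0 0"
}}

```text
t: 7.27
eef_pos: [0.5349, 0.053, 0.0689]
orientation: [1.765, 2.599, -0.0]
force: [-1.4, -0.0, 3.8]
finger_gap: 0.0001
grasp_force: 1.7
```

Key 2 first met the fingertips at 69 mm and resisted, so it's the latched one. I tapped it lightly without releasing it. Next are keys 3 and 4.

Call:
{"method": "servo_tool", "body": {
  "rows": "255 0 0 -1.4 0 0 0; 255 0 0 0 0 0 0; 255 -2.25 0 0 0 0 0; 255 -2.25 0 0 0 0 0; 255 0 0 0 0 0 0; 255 0 0 0.5 0 0 0; 255 0 0 0.3 0 0 0; 255 0 0 0 0 0 0; 255 0 0 0 0 0 0; 255 0 0 0 0 0 0"
}}

```text
t: 8.1
eef_pos: [0.5514, 0.0118, 0.0747]
orientation: [-1.763, -2.6, 0.0]
force: [1.1, 0.2, -0.2]
finger_gap: -0.0003
grasp_force: 0.0
```

Call:
{"method": "servo_tool", "body": {
  "rows": "255 0 0 0.1 0 0 0; 255 0 0 0.05 0 0 0; 255 0 0 0.05 0 0 0; 255 0 0 0 0 0 0; 255 0 0 0 0 0 0"
}}

```text
t: 8.52
eef_pos: [0.5516, 0.0113, 0.0728]
orientation: [1.764, 2.599, 0.0]
force: [0.2, 1.4, 1.4]
finger_gap: 0.0001
grasp_force: 1.1
```

Call:
{"method": "servo_tool", "body": {
  "rows": "255 0 0 0.05 0 0 0; 255 0 0 0 0 0 0; 255 0 0 0 0 0 0"
}}

```text
t: 8.77
eef_pos: [0.5516, 0.0112, 0.0723]
orientation: [1.764, 2.599, 0.0]
force: [-0.1, 1.8, 1.9]
finger_gap: -0.0003
grasp_force: 1.2
```

Key 3 is free. Now key 4.

Call:
{"method": "servo_tool", "body": {
  "rows": "255 0 0 -1.2 0 0 0; 255 0 0 0 0 0 0; 255 -2.25 0 0 0 0 0; 255 -2.25 0 0 0 0 0; 255 0 0 0 0 0 0; 255 0 0 0.5 0 0 0; 255 0 0 0.4 0 0 0; 255 0 0 0 0 0 0; 255 0 0 0 0 0 0; 255 0 0 0 0 0 0"
}}

```text
t: 9.6
eef_pos: [0.568, -0.0301, 0.0752]
orientation: [-1.763, -2.6, 0.0]
force: [0.4, -0.2, 0.5]
finger_gap: 0.0
grasp_force: 0.0
```

Call:
{"method": "servo_tool", "body": {
  "rows": "255 0 0 0.1 0 0 0; 255 0 0 0.05 0 0 0; 255 0 0 0.05 0 0 0; 255 0 0 0 0 0 0; 255 0 0 0 0 0 0"
}}

```text
t: 10.02
eef_pos: [0.5682, -0.0305, 0.0734]
orientation: [1.764, 2.599, 0.0]
force: [-1.2, 1.6, 3.1]
finger_gap: 0.0003
grasp_force: 1.0
```

Call:
{"method": "servo_tool", "body": {
  "rows": "255 0 0 0.05 0 0 0; 255 0 0 0 0 0 0; 255 0 0 0 0 0 0"
}}

```text
t: 10.27
eef_pos: [0.5682, -0.0306, 0.0728]
orientation: [1.764, 2.599, 0.0]
force: [-0.5, 1.7, 2.3]
finger_gap: 0.0001
grasp_force: 1.1
```

Key 4 is free too. I'll go back to key 2 and press it right down.

Call:
{"method": "servo_tool", "body": {
  "rows": "255 0 0 -1.2 0 0 0; 255 0 0 0 0 0 0; 255 3 0 0 0 0 0; 255 3 0 0 0 0 0; 255 3 0 0 0 0 0; 255 0 0 0 0 0 0; 255 0 0 0.5 0 0 0; 255 0 0 0.5 0 0 0; 255 0 0 0 0 0 0; 255 0 0 0 0 0 0"
}}

```text
t: 11.1
eef_pos: [0.5349, 0.052, 0.0742]
orientation: [-1.766, -2.598, 0.001]
force: [0.4, -0.1, 0.0]
finger_gap: 0.0001
grasp_force: 0.0
```

Call:
{"method": "servo_tool", "body": {
  "rows": "255 0 0 0.3 0 0 0; 255 0 0 0.2 0 0 0; 255 0 0 0.2 0 0 0; 255 0 0 0.2 0 0 0; 255 0 0 0 0 0 0; 255 0 0 0 0 0 0; 255 0 0 0 0 0 0"
}}

```text
t: 11.68
eef_pos: [0.535, 0.0527, 0.0659]
orientation: [1.765, 2.599, -0.0]
force: [0.0, -4.0, 3.9]
finger_gap: -0.0001
grasp_force: 2.1
```

Call:
{"method": "servo_tool", "body": {
  "rows": "255 0 0 0.1 0 0 0; 255 0 0 0.05 0 0 0; 255 0 0 0 0 0 0; 255 0 0 0 0 0 0"
}}

```text
t: 12.02
eef_pos: [0.535, 0.0527, 0.0644]
orientation: [1.765, 2.599, -0.0]
force: [-0.1, -3.1, 4.8]
finger_gap: -0.0003
grasp_force: 2.5
```

Call:
{"method": "servo_tool", "body": {
  "rows": "255 0 0 0.05 0 0 0; 255 0 0 0 0 0 0; 255 0 0 0 0 0 0"
}}

```text
t: 12.27
eef_pos: [0.535, 0.0527, 0.064]
orientation: [1.765, 2.599, -0.0]
force: [-0.7, -3.6, 8.7]
finger_gap: -0.0003
grasp_force: 4.4
```

Call:
{"method": "servo_tool", "body": {
  "rows": "255 0 0 0.03 0 0 0; 255 0 0 0 0 0 0; 255 0 0 0 0 0 0"
}}

```text
t: 12.52
eef_pos: [0.5351, 0.0527, 0.064]
orientation: [1.765, 2.598, -0.0]
force: [-1.5, -3.6, 13.5]
finger_gap: -0.0
grasp_force: 7.0
```

Call:
{"method": "servo_tool", "body": {
  "rows": "255 0 0 -0.5 0 0 0; 255 0 0 -1 0 0 0; 255 0 0 -3 0 0 0; 255 0 0 -4 0 0 0; 255 0 -2 -4 0 0 0; 255 0 -4 0 0 0 0; 255 0 -4 0 0 0 0; 255 0 -2 0 0 0 0; 255 0 0 0 0 0 0; 255 0 0 0 0 0 0"
}}

```text
t: 13.35
eef_pos: [0.4245, 0.0093, 0.1865]
orientation: [1.765, 2.599, 0.001]
force: [2.1, -0.5, 0.5]
finger_gap: 0.0003
grasp_force: 0.0
```

Call:
{"method": "servo_tool", "body": {
  "rows": "255 4 0 -1 0 0 0; 255 4 0 0 0 0 0; 255 4 0 0 0 0 0; 255 4 0 0 0 0 0; 255 4 0 0 0 0 0; 255 4 0 0 0 0 0; 255 0 0 0 0 0 0; 255 0 0 0 0 0 0"
}}

```text
t: 14.02
eef_pos: [0.3354, 0.235, 0.1957]
orientation: [-1.757, -2.604, -0.001]
force: [0.9, -1.5, -0.2]
finger_gap: -0.0001
grasp_force: 0.0
```

```bash
python3 - <<'E'
from bench import ctrl
from h import *
t=ctrl.camera("top");s=ctrl.camera("scene")
cv2.imwrite("pics/e.png",np.hstack([t["pixels"][120:330,140:420],s["pixels"][120:330,150:430]])[:,:,::-1])
T=blobs(t,[(247,258),(267,250),(287,242),(306,234)],185)
S=blobs(s,[(340,199),(315,195),(291,188),(268,184)],215)
for (a,na),(b,nb) in zip(T,S): print(na,nb,tri(ray(t,a),ray(s,b)).round(4))
print(ctrl.sense()["t"])
E
```

```text
123 105 [0.518  0.0957 0.0724]
124 105 [0.5346 0.0538 0.0721]
123 100 [0.5512 0.0117 0.072 ]
125 95 [ 0.568  -0.03    0.0722]
14.1167
```

View pics/e.png

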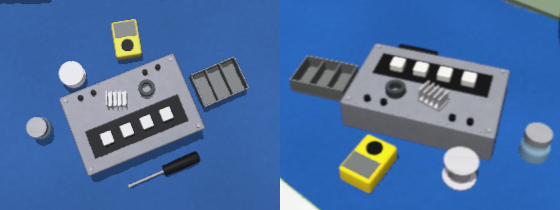

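The picture shows all four keys (crop pixels about (107,138) to (166,114)) standing at the same height, 72 mm by triangulation. The loose things haven't moved and the arm is clear.

```bash
python3 -c "
from bench import ctrl
print(ctrl.sign_off())"
```

```text
the job is handed in; nothing more can be done
None
```

The job is done and handed in: I tapped keys 1 to 4 in order, found key 2 latched and pressed it to its bottom stop, and all four keys now stand fully up with the loose things where they lay.

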